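Shut and bolt the gate bar of the spice caddy

TASK

Push the free end of the caddy's wooden gate bar round its pin until it meets the rubber foot, lean it firmly but gently against the foot for about a second (about 10 N, and no more than 15 N), then let go and slide the bolt fully across behind the bar so that it cannot swing open. Leave the jar, the salt shaker and the teal lid where they stand.

Things in the scene. Friction and masses are not known exactly. Their poses are not given: they have to be found in the camera images.
- caddy: Fixed wooden caddy; origin on the axis of the gate's brass pin, at worktop height. x runs from the pin along the shut gate to its free end, y points to the open side where the gate swings out, z up. Its tray with the jar and shaker covers x -10 to 205 mm, y -155 to -35 mm, floor 10 mm up. A brass strap 35 mm high over the 10 mm pin keeps the bar from being lifted off.
- gate: Loose pale waxed wooden bar (slippery, friction about 0.3), 20 mm wide, 25 mm high, flat on the worktop, 0.14 kg; origin on the axis of its 13 mm pin hole, underside; x runs along the bar to the free end, 250 mm from the pin. Starts swung out 0.45 to 0.85 rad to the caddy's +y side; shut by turning it clockwise from above. Slides against under 1 N at the free end.
- gate_free_end (a point): Point on the gate bar's centre line, half-way up, 225 mm from the pin: the place that meets the rubber foot. Push on the bar's outer side at 200 to 225 mm from the pin.
- post: Fixed wooden end post, origin on the worktop 225 mm along x from the pin, axes parallel to the caddy's. It carries the rubber foot (the gate's stop) and the sliding bolt. The bolt's wood and brass guides, up to 26 mm high, cover x 35 to 119 mm, y 3 to 33 mm; the block behind the foot is 46 mm high and lies beyond y = -53 mm.
- foot_line (a point): Foremost place of the face of the black rubber foot, 18 mm across, 14 mm high, 10 mm on the -y side of the post's origin; the foot faces +y. It sits on an adjusting screw: its true free face lies 0 to 18 mm farther to -y than this point and is not measured: find it by feel. The foot is sprung, 8 N per mm, a little damped, fully squashed after 8 mm.
- bolt (a joint): Travel of the steel bolt in m: 0 drawn back, 0.035 fully across; starts at 0 to 0.006. Slides along the post's -x against about 2 N, stays where left. Its bar is 11 mm wide, 8 to 22 mm high, inner face 15 mm on +y of the post's origin; its tip is at post x = 37 mm at 0 and 2 mm at 0.035, then overlapping the last 23 mm of the shut gate's outer side. A gate not shut blocks it.
- bolt_knob (a point): Centre of the bolt's black round knob, 18 mm across and 20 mm high, its centre 44 mm and its top 54 mm above the worktop, on a 10 mm stem. Push or pinch it from above. It moves with the bolt.
- jar_center (a point): Centre of the open glass jar in the caddy, 72 mm across, 88 mm high, standing 10 mm above the worktop. Leave alone.
- shaker_center (a point): Centre of the chrome salt shaker in the caddy, 42 mm across, 69 mm high, standing 10 mm above the worktop. Leave alone.
- lid_center (a point): Centre of the teal silicone lid lying on the worktop on the gate's open side, outside its sweep, 86 mm across, 22 mm high. Leave alone.
- cup_tree: Fixed wooden cup tree with two mugs on its hooks, about 350 mm high and 130 mm in radius, origin under its post. Leave alone.
Things that resemble listed ones, but are neither listed nor needed, are in the scene too. Leave any green look-alike of the post alone.

How it is judged (in metres and radians):
On the way, in this order (a step that is already met when the one before it is completed fails the run):
1. the gate bar is shut and leans on the foot with more than 5 N for 0.3 s, the bolt still drawn back (contact force between gate and post above 5 N and y of gate_free_end in the frame of post below 0.004 m and value of joint bolt below 0.012 m), for 0.3 s.
2. the bolt is across behind the gate bar (value of joint bolt above 0.028 m), for 0.2 s.
At the end, for the whole second after the job is handed in: The bolt is at least 28 mm across, the gate bar lies behind it (its free-end point from 26 mm on the -y side to 6 mm on the +y side of the post's line), and gate and bolt are at rest (value of joint bolt above 0.028 m and y of gate_free_end in the frame of post between -0.026 and 0.006 m and angular speed of gate below 0.05 rad/s and velocity of joint bolt below 0.005 m/s); the robot touches nothing.
It fails at once if the gate is pressed on the foot or the bolt with more than 17 N (contact force between gate and post above 17 N).
It fails at once if the jar is moved or tipped (distance of jar_center from where it was at the start of the episode above 0.02 m or angle between jar_center's own z axis and vertical above 0.35 rad).
It fails at once if the salt shaker is moved or tipped (distance of shaker_center from where it was at the start of the episode above 0.02 m or angle between shaker_center's own z axis and vertical above 0.35 rad).
It fails at once if the teal lid is moved (distance of lid_center from where it was at the start of the episode above 0.02 m).
It also fails if it takes over 64 s, if anything falls off the work surface, if the arm or the gripper's body presses on something with over 40 N, if the wrist force passes 120 N, or if a joint passes its speed limit or range.

ROBOT

A 6-joint arm with a two-finger parallel gripper is mounted at the origin on the work surface. World frame = base frame: x ahead of the robot, y to its left, z up, the work surface at z = 0. Lengths are in mm, angles in rad, forces in N, time in s.
With the tool pointing down it reaches from about 300 to 775 mm from the base axis. Payload 14.6 kg.
Tool frame: the origin (TCP) lies at the very end of the fingers, on their centre line; the grasp point (between the pads) lies 19 mm behind it; y points along the fingers, z is the direction in which the jaws open and shut, and the axes are right-handed (so a half turn about y gives the same grasp; the last joint's range is limited). The gripper opens to 94 mm and grips with 3 to 60 N. Pads are 16 mm wide; open, the fingers measure 119 mm over their backs; the gripper's body (75 mm by 177 mm) begins 78 mm behind the grasp point.
Start: joints at [1.244, 0.3, 1.521, -0, 1.321, -0.067], TCP at [141.286, 531.533, 205.446] pointing down, gripper open.
Joint ranges: [-3.03, 3.03], [-0.79, 2.21], [0.23, 2.52], [-1.04, 4.18], [0, 3.07], [-2.55, 2.55]. Speed limits (rad/s): [2.22, 2.22, 2.57, 3.14, 3.14, 3.14].

INTERFACE

Orientations are given as [roll, pitch, yaw] about the fixed x, y, z axes, in that order (R = Rz(yaw) Ry(pitch) Rx(roll)).
In Python, from cell import monitor, optics, manip gives the robot as it stands.
- The arm moves only by the shell command python3 -m creep 'ROWS' [FORCE]. ROWS is JSON, a list of rows, each an object of numbers: "tx", "ty", "tz": the shift along the tool's x, y, z scaled (see below); "turn": the turn about the tool's y scaled (see below); "fingers": the finger opening in mm, from 0 to 94. In form: [{"tx": .., "ty": .., "tz": .., "turn": .., "fingers": ..}, ...]. A call has 1 to 20 rows; each row is the pose to reach, as a shift and turn from the pose measured when the call began, along the tool's axes at that moment, turning the shorter way round; what a row does not reach only later rows make up. The controller multiplies each number of a shift by 200 mm and each number of a turn by pi rad. A row lasts 1/10 s, in which the tool goes at most 50 mm and 8.59 degrees, less where a joint would pass 70% of its speed; a pose out of reach is approached as far as the arm can. A call with a number of a shift or a turn outside -1 to 1 is refused whole. A call with a gripper value outside its range is refused whole. The fingers move at their own pace and stop on an object; FORCE is the grip in N (left out, the last holds). Time passes only in rows, so rows that repeat a pose let the fingers close. It gives the time, the measured TCP pose, the force and the opening at its end, in the units of the state.
- monitor.read_state(): the state, without advancing time (a new reading comes with each control period).
- optics.camera(name): name is "scene" or "top"; returns a dict with "frame" (384x512x3 uint8, red, green, blue), "range_z" (384x512 float32, mm along the optical axis (not along the pixel's ray), 0 where there is no reading), "fx", "fy", "cx", "cy" (pixels), "R" (3x3) and "t" (3): a world point X has camera coordinates R X + t. Camera axes: x right, y down, z forward; pixel columns grow to the right and rows downward; lengths in mm; the calibration is good to about 2 mm. A picture is of the moment at which its call begins.
- manip.sign_off(): hands the job in, once; it reports no verdict.
The state is a dict: "clock": time; "joints": joint angles; "qd": joint speeds; "effort": joint torques, N m; "eef_pos": TCP position; "eef_rot": TCP orientation; "wrist_force": force on the tool from outside, world axes, zero at the start; "moment": the same for the moment, N m; "finger_gap": finger opening in mm.
Only numpy, scipy, OpenCV 4.12 (cv2) and the standard library are available. Lean on these libraries where they do the work, as an engineer would, in place of code of your own. Each camera call takes 0.05 s, during which the arm holds its last target.

## Working session

There is one attempt and no reset: what is moved stays moved. The work goes in short steps, Python scripts to look and compute and a shell command to move; the robot and the scene stay as the last step left them, time stands still between calls to the robot, and variables do not carry over. Pictures are saved under pics/ and viewed, and the job is handed in when it is done.

```bash
ls; mkdir -p pics
python3 - <<'E'
from cell import monitor, optics
import cv2
print(monitor.read_state())
for n in("scene","top"):
    c=optics.camera(n); cv2.imwrite(f"pics/{n}0.png",c["frame"][:,:,::-1].copy())
    print(n,c["fx"],c["fy"],c["cx"],c["cy"],c["R"],c["t"])
E
```

```text
pics
{'clock': 0.0, 'joints': array([ 1.24442563e+00,  3.00475246e-01,  1.52155437e+00,  4.32108053e-06,
        1.32069247e+00, -6.65526186e-02]), 'qd': array([-9.37830696e-04, -3.88744379e-05,  4.34901034e-04,  5.71556818e-04,
       -3.01496968e-04, -6.38407207e-04]), 'effort': array([ 1.17201478e-03, -5.31814170e+01, -3.52732337e+01,  7.09321070e-02,
        2.44975177e-02, -7.17519424e-05]), 'eef_pos': array([141.19386179, 531.3092045 , 204.89535387]), 'eef_rot': array([-1.57192297e+00,  7.92869542e-05, -2.59819193e-01]), 'wrist_force': array([0.74546   , 0.4655298 , 0.74607275]), 'moment': array([-0.0021525 , -0.01690123, -0.01352878]), 'finger_gap': 94.07777050511167}
scene 361.9877105639019 361.9877105639019 256.2785986597837 191.36097342312914 [[-0.8968212   0.44232208  0.007932  ]
 [ 0.32234833  0.66564065 -0.67306321]
 [-0.30299058 -0.60106048 -0.73954243]] [ 509.41948027  -60.47245559 1232.09962444]
top 362.5340536539202 362.5340536539202 256.0273959509774 190.11907026049428 [[ 3.16165229e-04 -9.99725378e-01  2.34322106e-02]
 [-9.98382831e-01 -1.64762693e-03 -5.68243663e-02]
 [ 5.68473686e-02 -2.33763509e-02 -9.98109174e-01]] [ -95.2042447   517.23052974 1104.85248034]
```

Run:
```python
import cv2
for n in("scene","top"):
    a=cv2.imread(f"pics/{n}0.png"); cv2.imwrite(f"pics/{n}0b.png",cv2.resize(a,(768,576),interpolation=cv2.INTER_CUBIC))
```

```text
(no output)
```

View pics/top0b.png

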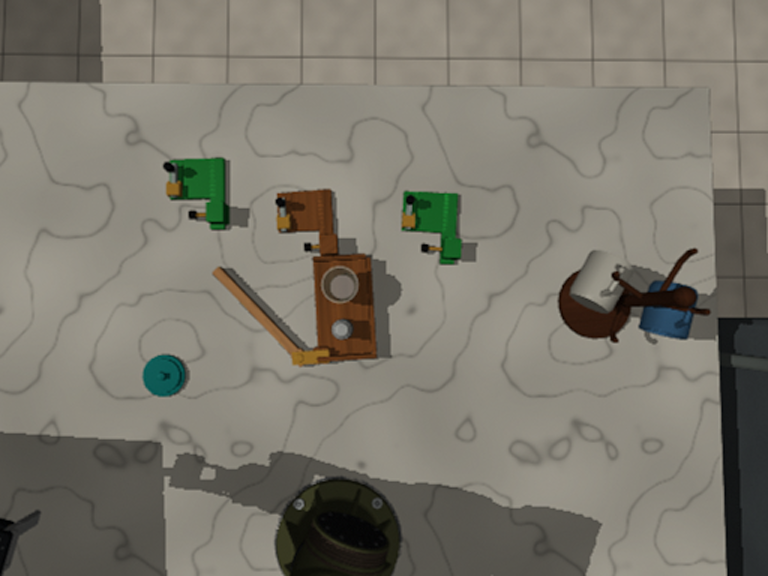

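View pics/scene0b.png

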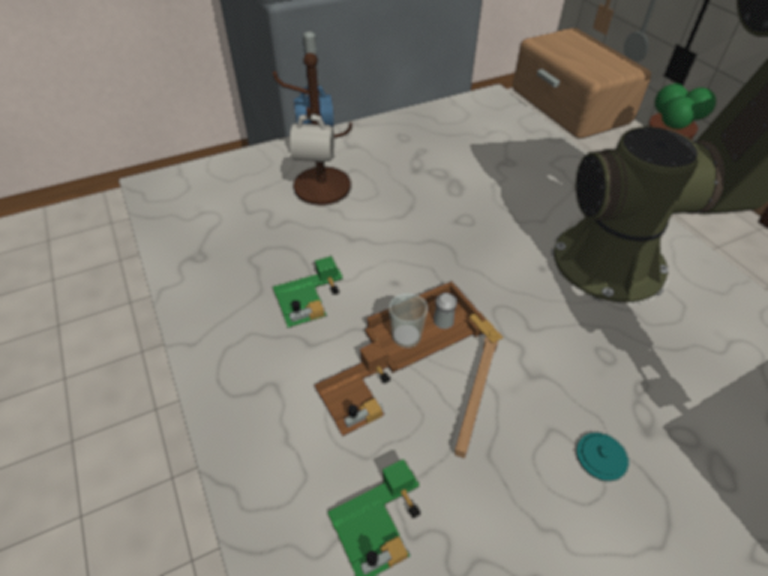

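The three posts in the enlarged top view are green at (200,190), green at (430,225) and brown at (305,215). The brown one is the post meant: it is wooden and sits at the end of the caddy. Next I'll confirm it in a crop and measure.

```bash
cat > h.py <<'E'
import numpy as np, cv2
from cell import monitor, optics
def px2w(c,u,v,z=None):
    R=np.array(c["R"]);t=np.array(c["t"])
    d=np.array([(u-c["cx"])/c["fx"],(v-c["cy"])/c["fy"],1.])
    o=-R.T@t; r=R.T@d
    if z is None:
        return o+r*c["range_z"][int(round(v)),int(round(u))]
    return o+r*(z-o[2])/r[2]
def w2px(c,X):
    p=np.array(c["R"])@X+np.array(c["t"]); return np.array([c["fx"]*p[0]/p[2]+c["cx"],c["fy"]*p[1]/p[2]+c["cy"]])
def crop(c,u0,v0,w,h,s,name):
    cv2.imwrite("pics/"+name,cv2.resize(c["frame"][v0:v0+h,u0:u0+w,::-1].copy(),(w*s,h*s),interpolation=cv2.INTER_CUBIC))
E
python3 - <<'E'
from h import *
c=optics.camera("top"); crop(c,135,115,130,135,6,"c1.png")
c=optics.camera("scene"); crop(c,200,180,140,130,6,"c2.png")
E
```

```text
(no output)
```

View pics/c1.png

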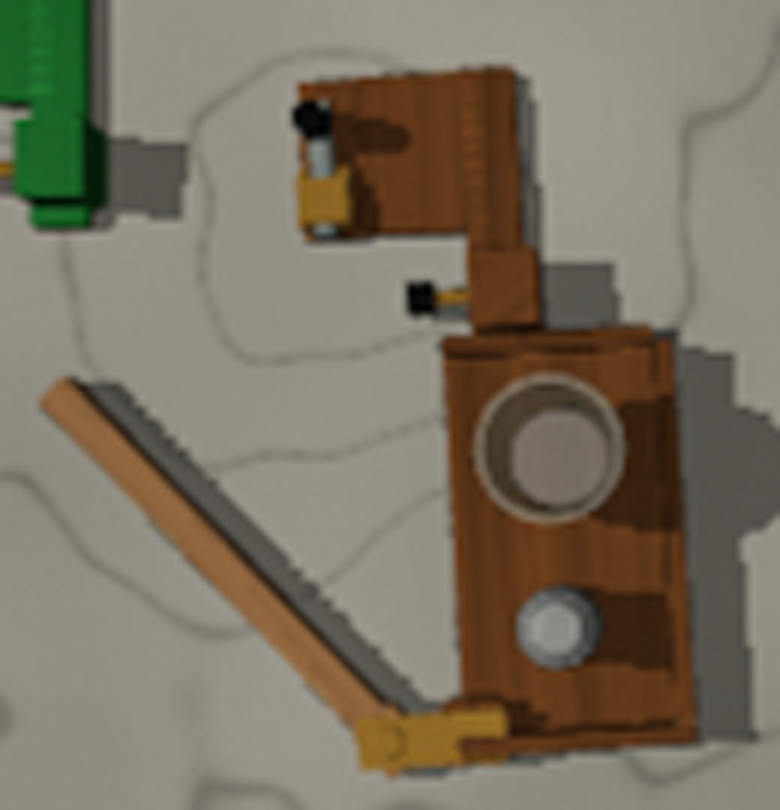

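View pics/c2.png

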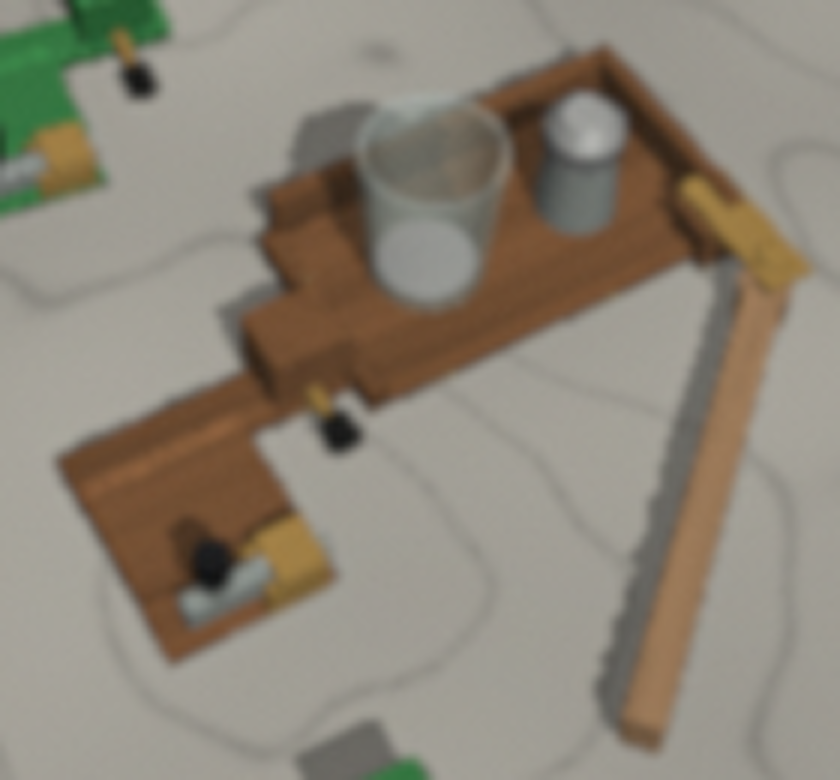

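The crop confirms the brown post: foot at crop (421,298), bolt and knob at (313,118), guide at (325,200), strap and pin at (388,740), gate tip at (58,392).

Run:
```python
from h import *
np.set_printoptions(precision=1,suppress=True)
c=optics.camera("top")
P={}
for n,a,b,z in [("pin",388,740,35),("strapL",361,742,35),("strapR",505,733,35),("foot",421,298,20),("footface",408,297,20),("knob",313,118,54),("tipc",58,392,25),("mid",250,605,25),("trayTL",445,340,None),("trayBL",464,738,None),("trayTR",672,332,None),("trayBR",690,738,None),("guide",326,197,26),("jar",550,447,98),("shaker",557,628,79),("plateBL",308,238,None),("plateTL",300,85,None)]:
    u=135+(a+.5)/6-.5; v=115+(b+.5)/6-.5
    d=px2w(c,u,v); P[n]=px2w(c,u,v,z if z else d[2]); print(n,P[n],"depth:",d)
    # z around
pin=P["pin"]
for n in("tipc","foot","trayTL"):
    d=P[n]-pin; print(n,np.hypot(*d[:2]),np.arctan2(d[1],d[0]))
d=P["trayTL"]-P["trayBL"];print("edge",np.arctan2(d[1],d[0]))
d=P["trayTR"]-P["trayBR"];print("edgeR",np.arctan2(d[1],d[0]))
d=P["trayTR"]-P["trayTL"];print("edgeT",np.arctan2(d[1],d[0])+np.pi/2)
d=P["strapL"]-P["strapR"];print("strap",np.arctan2(d[1],d[0])-np.pi/2)
```

```text
pin [372.1  76.4  35. ] depth: [372.1  76.4  34.7]
strapL [371.1  89.8  35. ] depth: [370.7  90.6  29.4]
strapR [375.5  17.9  35. ] depth: [375.2  18.2  31.1]
foot [596.7  63.5  20. ] depth: [596.2  63.1  23.7]
footface [597.2  70.2  20. ] depth: [597.3  70.2  19.4]
knob [682.6 114.   54. ] depth: [682.7 114.1  53.6]
tipc [547.4 246.4  25. ] depth: [547.2 245.8  27. ]
mid [439.4 147.9  25. ] depth: [439.4 148.2  23.7]
trayTL [575.1  51.1  19.5] depth: [575.1  51.1  19.5]
trayBL [372.9  38.6  32.9] depth: [372.9  38.6  32.9]
trayTR [581.8 -65.4  -0.6] depth: [581.8 -65.4  -0.6]
trayBR [372.7 -74.9  32.2] depth: [372.7 -74.9  32.2]
guide [647.7 111.7  26. ] depth: [647.7 111.7  26.2]
jar [515.5  -7.6  98. ] depth: [520.5  -2.7  13.7]
shaker [429.  -10.3  79. ] depth: [429.1 -10.4  81.1]
plateBL [629.9 124.3   4.5] depth: [629.9 124.3   4.5]
plateTL [710.1 129.1   6.3] depth: [710.1 129.1   6.3]
tipc 244.21903908096246 0.7702171695345056
foot 224.94675305354176 -0.057127844940220704
trayTL 204.55830982631238 -0.1237735139377403
edge 0.0617392751585452
edgeR 0.045500762967538765
edgeT 0.057838731877892346
strap 0.060874972463517585
```

```bash
cat >> h.py <<'E'
from scipy.spatial.transform import Rotation as Ro
PIN=np.array([372.1,76.4]); PSI=0.056
def c2w(x,y): 
    s,c=np.sin(PSI),np.cos(PSI); return PIN+[c*x-s*y,s*x+c*y]
def w2c(x,y):
    s,c=np.sin(PSI),np.cos(PSI); dx,dy=np.array([x,y])-PIN; return np.array([c*dx+s*dy,-s*dx+c*dy])
def rows(targets):  # world x,y,z,yaw -> tool units
    s=monitor.read_state(); R=Ro.from_euler('xyz',s["eef_rot"]).as_matrix()
    for t in targets:
        d=R.T@(np.array(t[:3])-s["eef_pos"])/200
        R2=Ro.from_euler('xyz',[-np.pi/2,0,t[3]]).as_matrix()
        rv=Ro.from_matrix(R.T@R2).as_rotvec()/np.pi
        print("tx %.4f ty %.4f tz %.4f turn %.4f"%(*d,rv[1]), "resid",np.round(rv,4))
def st():
    s=monitor.read_state(); p=s["eef_pos"]; y=s["eef_rot"][2]
    print("t %.2f"%s["clock"],"pos",p.round(1),"rot",s["eef_rot"].round(3),"cad",w2c(*p[:2]).round(1),"F",s["wrist_force"].round(2),"gap",round(s["finger_gap"],1))
E
python3 - <<'E'
from h import *
rows([(496,253,205,.056),(496,253,60,.056),(496,253,12,.056)])
E
```

```text
tx 2.0719 ty 0.0014 tz -0.8898 turn -0.1005 resid [ 0.0002 -0.1005 -0.    ]
tx 2.0719 ty 0.7264 tz -0.8895 turn -0.1005 resid [ 0.0002 -0.1005 -0.    ]
tx 2.0719 ty 0.9664 tz -0.8893 turn -0.1005 resid [ 0.0002 -0.1005 -0.    ]
```

```bash
python3 -m creep '[{"tx":1,"ty":0,"tz":-0.44,"turn":-0.1,"fingers":0},{"tx":1,"ty":0,"tz":-0.44,"turn":-0.1,"fingers":0},{"tx":1,"ty":0,"tz":-0.44,"turn":-0.1,"fingers":0},{"tx":1,"ty":0,"tz":-0.44,"turn":-0.1,"fingers":0},{"tx":1,"ty":0,"tz":-0.44,"turn":-0.1,"fingers":0},{"tx":1,"ty":0,"tz":-0.44,"turn":-0.1,"fingers":0}]'
python3 - <<'E'
from h import *
st(); rows([(496,253,205,.056),(496,253,40,.056),(496,253,12,.056)])
E
```

```text
clock: 0.85
eef_pos: [314.1, 393.2, 205.2]
eef_rot: [-1.571, -0.0, 0.051]
wrist_force: [0.2, -0.2, 0.5]
finger_gap: 49.3
t 0.85 pos [314.1 393.2 205.2] rot [-1.571 -0.     0.051] cad [-40.2 319.5] F [ 0.16 -0.17  0.54] gap 49.3
tx 0.8730 ty 0.0018 tz -0.7459 turn -0.0017 resid [ 0.0002 -0.0017  0.    ]
tx 0.8729 ty 0.8268 tz -0.7454 turn -0.0017 resid [ 0.0002 -0.0017  0.    ]
tx 0.8729 ty 0.9668 tz -0.7453 turn -0.0017 resid [ 0.0002 -0.0017  0.    ]
```

```bash
python3 -m creep '[{"tx":0.87,"ty":0,"tz":-0.745,"turn":-0.002,"fingers":0},{"tx":0.87,"ty":0,"tz":-0.745,"turn":-0.002,"fingers":0},{"tx":0.87,"ty":0,"tz":-0.745,"turn":-0.002,"fingers":0},{"tx":0.87,"ty":0,"tz":-0.745,"turn":-0.002,"fingers":0},{"tx":0.87,"ty":0,"tz":-0.745,"turn":-0.002,"fingers":0},{"tx":0.87,"ty":0,"tz":-0.745,"turn":-0.002,"fingers":0},{"tx":0.87,"ty":0.2,"tz":-0.745,"turn":-0.002,"fingers":0},{"tx":0.87,"ty":0.4,"tz":-0.745,"turn":-0.002,"fingers":0},{"tx":0.87,"ty":0.6,"tz":-0.745,"turn":-0.002,"fingers":0},{"tx":0.87,"ty":0.75,"tz":-0.745,"turn":-0.002,"fingers":0},{"tx":0.87,"ty":0.86,"tz":-0.745,"turn":-0.002,"fingers":0},{"tx":0.87,"ty":0.93,"tz":-0.745,"turn":-0.002,"fingers":0},{"tx":0.87,"ty":0.965,"tz":-0.745,"turn":-0.002,"fingers":0},{"tx":0.87,"ty":0.965,"tz":-0.745,"turn":-0.002,"fingers":0}]'
python3 - <<'E'
from h import *
st()
for n in("top","scene"):
    c=optics.camera(n)
    crop(c,*((120,110,130,110) if n=="top" else (200,180,150,130)),6 if n=="top" else 5,n+"2.png")
# arc plan in caddy frame: bar angle th, finger centre r=208 along, offset normal
s=monitor.read_state();R=Ro.from_euler('xyz',s["eef_rot"]).as_matrix()
for th in (.714,.6,.5,.4,.3,.2,.15,.1,.06):
    off=10+8*np.sin(abs(th))+12.5*np.cos(th)
    x=208*np.cos(th)-off*np.sin(th);y=208*np.sin(th)+off*np.cos(th)
    w=c2w(x,y); d=R.T@(np.array([*w,12])-s["eef_pos"])/200
    print(th,"cad",round(x,1),round(y,1),d.round(3))
E
```

```text
clock: 2.25
eef_pos: [495.1, 253.5, 12.2]
eef_rot: [-1.572, 0.0, 0.058]
wrist_force: [0.2, 1.4, 1.2]
finger_gap: 0.5
t 2.25 pos [495.1 253.5  12.2] rot [-1.572  0.     0.058] cad [132.7 169.9] F [0.2  1.43 1.22] gap 0.5
0.714 cad 141.0 154.9 [ 0.038  0.007 -0.075]
0.6 cad 157.6 137.9 [ 0.121  0.007 -0.16 ]
0.5 cad 170.6 121.5 [ 0.186  0.007 -0.242]
0.4 cad 182.0 103.7 [ 0.242  0.007 -0.331]
0.3 cad 191.5 84.7 [ 0.29   0.007 -0.426]
0.2 cad 199.1 64.7 [ 0.328  0.007 -0.526]
0.15 cad 202.1 54.4 [ 0.343  0.007 -0.578]
0.1 cad 204.6 43.9 [ 0.355  0.007 -0.63 ]
0.06 cad 206.2 35.4 [ 0.363  0.007 -0.673]
```

View pics/scene2.png

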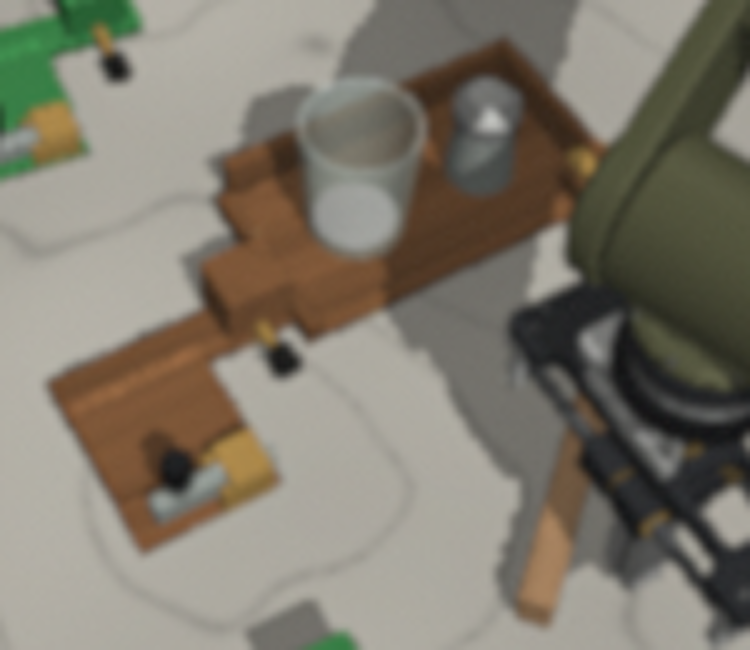

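The scene picture shows the closed fingers on the bar's outer side, at about (640,480), with the bar end at (535,600). The clearance matches the plan, so I'll sweep along the arc.

```bash
python3 -m creep '[{"tx":0.02,"ty":0,"tz":-0.035,"turn":0,"fingers":0},{"tx":0.038,"ty":0,"tz":-0.075,"turn":0,"fingers":0},{"tx":0.065,"ty":0,"tz":-0.103,"turn":0,"fingers":0},{"tx":0.093,"ty":0,"tz":-0.131,"turn":0,"fingers":0},{"tx":0.121,"ty":0,"tz":-0.16,"turn":0,"fingers":0},{"tx":0.143,"ty":0,"tz":-0.187,"turn":0,"fingers":0},{"tx":0.165,"ty":0,"tz":-0.214,"turn":0,"fingers":0},{"tx":0.186,"ty":0,"tz":-0.242,"turn":0,"fingers":0},{"tx":0.205,"ty":0,"tz":-0.271,"turn":0,"fingers":0},{"tx":0.224,"ty":0,"tz":-0.301,"turn":0,"fingers":0},{"tx":0.242,"ty":0,"tz":-0.331,"turn":0,"fingers":0},{"tx":0.258,"ty":0,"tz":-0.362,"turn":0,"fingers":0},{"tx":0.274,"ty":0,"tz":-0.394,"turn":0,"fingers":0},{"tx":0.29,"ty":0,"tz":-0.426,"turn":0,"fingers":0},{"tx":0.302,"ty":0,"tz":-0.455,"turn":0,"fingers":0},{"tx":0.314,"ty":0,"tz":-0.485,"turn":0,"fingers":0},{"tx":0.324,"ty":0,"tz":-0.515,"turn":0,"fingers":0},{"tx":0.333,"ty":0,"tz":-0.54,"turn":0,"fingers":0},{"tx":0.339,"ty":0,"tz":-0.56,"turn":0,"fingers":0},{"tx":0.343,"ty":0,"tz":-0.578,"turn":0,"fingers":0}]'
python3 - <<'E'
from h import *
st()
c=optics.camera("scene");crop(c,200,180,150,130,5,"s3.png")
c=optics.camera("top");crop(c,130,110,130,110,6,"t3.png")
st()
E
```

```text
clock: 4.35
eef_pos: [571.0, 141.7, 13.5]
eef_rot: [-1.571, -0.001, 0.057]
wrist_force: [-0.7, 0.6, 0.7]
finger_gap: 0.4
t 4.35 pos [571.  141.7  13.5] rot [-1.571e+00 -1.000e-03  5.700e-02] cad [202.2  54. ] F [-0.7   0.62  0.72] gap 0.4
t 4.45 pos [571.  141.6  13.5] rot [-1.571e+00 -1.000e-03  5.700e-02] cad [202.2  54. ] F [ 0.43 -0.57  1.01] gap 0.3
```

View pics/s3.png

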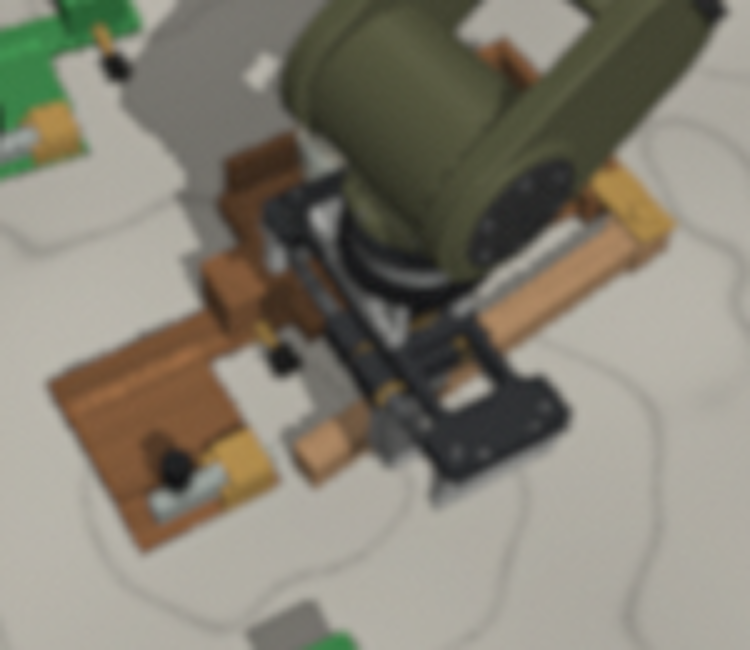

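The bar has followed; its free end is now at about (325,450) in the crop. The jar is hidden by the arm, but the gripper body passes above it. I'll approach more slowly now.

```bash
python3 -m creep '[{"tx":0.005,"ty":0,"tz":-0.02,"turn":0,"fingers":0},{"tx":0.008,"ty":0,"tz":-0.04,"turn":0,"fingers":0},{"tx":0.012,"ty":0,"tz":-0.06,"turn":0,"fingers":0},{"tx":0.015,"ty":0,"tz":-0.08,"turn":0,"fingers":0},{"tx":0.018,"ty":0,"tz":-0.1,"turn":0,"fingers":0},{"tx":0.02,"ty":0,"tz":-0.115,"turn":0,"fingers":0},{"tx":0.023,"ty":0,"tz":-0.125,"turn":0,"fingers":0},{"tx":0.025,"ty":0,"tz":-0.135,"turn":0,"fingers":0},{"tx":0.025,"ty":0,"tz":-0.14,"turn":0,"fingers":0},{"tx":0.025,"ty":0,"tz":-0.14,"turn":0,"fingers":0}]'
python3 - <<'E'
from h import *
st()
c=optics.camera("scene");crop(c,200,180,150,130,5,"s4.png")
c=optics.camera("top");crop(c,130,110,130,110,6,"t4.png")
st()
E
```

```text
clock: 5.45
eef_pos: [577.6, 113.8, 13.5]
eef_rot: [-1.571, -0.002, 0.057]
wrist_force: [0.1, -0.8, -0.7]
finger_gap: 0.4
t 5.45 pos [577.6 113.8  13.5] rot [-1.571 -0.002  0.057] cad [207.3  25.9] F [ 0.13 -0.76 -0.68] gap 0.4
t 5.55 pos [577.6 114.   13.5] rot [-1.571e+00 -1.000e-03  5.700e-02] cad [207.3  26. ] F [ 0.33 -0.77 -0.26] gap 0.6
```

View pics/s4.png

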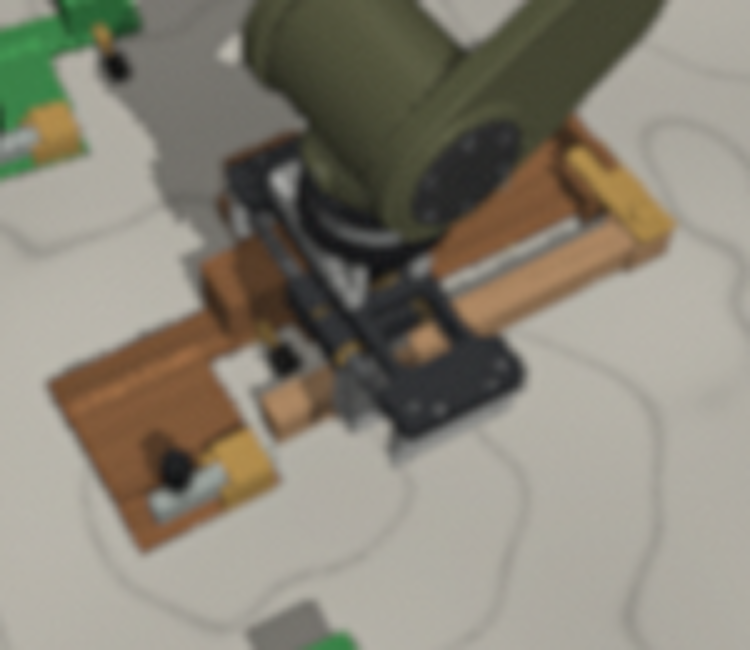

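View pics/t4.png

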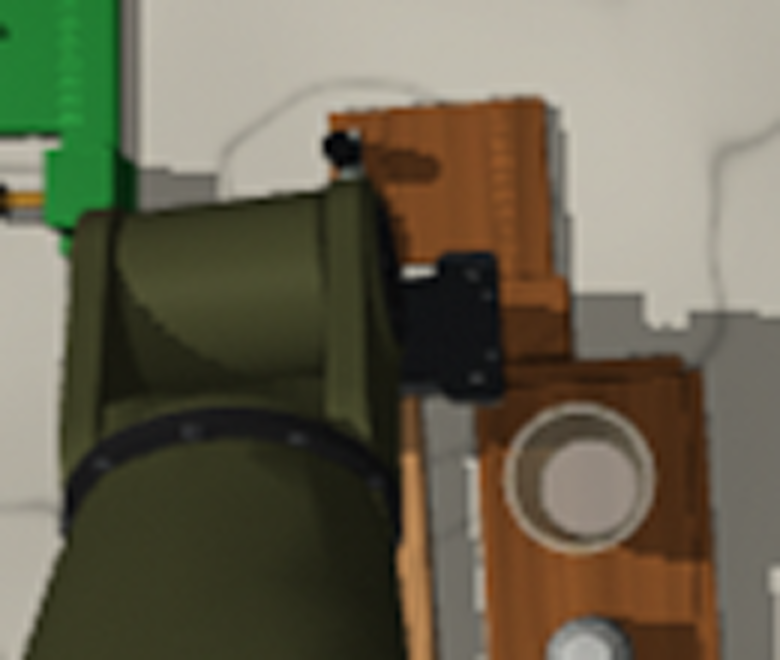

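The bar lies just in front of the foot, which shows at (285,358) in the scene crop. The jar and shaker are untouched. Now I'll creep forward by feel.

```bash
python3 -m creep '[{"tx":0,"ty":0,"tz":-0.004,"turn":0,"fingers":0},{"tx":0,"ty":0,"tz":-0.008,"turn":0,"fingers":0},{"tx":0,"ty":0,"tz":-0.012,"turn":0,"fingers":0},{"tx":0,"ty":0,"tz":-0.016,"turn":0,"fingers":0},{"tx":0,"ty":0,"tz":-0.020,"turn":0,"fingers":0},{"tx":0,"ty":0,"tz":-0.024,"turn":0,"fingers":0},{"tx":0,"ty":0,"tz":-0.024,"turn":0,"fingers":0}]'; python3 -c "
from h import *;st()"
python3 -m creep '[{"tx":0,"ty":0,"tz":-0.004,"turn":0,"fingers":0},{"tx":0,"ty":0,"tz":-0.008,"turn":0,"fingers":0},{"tx":0,"ty":0,"tz":-0.008,"turn":0,"fingers":0}]'; python3 -c "
from h import *;st()"
```

```text
clock: 6.25
eef_pos: [577.9, 109.0, 13.5]
eef_rot: [-1.571, -0.001, 0.057]
wrist_force: [0.3, -0.1, -0.3]
finger_gap: 0.8
t 6.25 pos [577.9 109.   13.5] rot [-1.571e+00 -1.000e-03  5.700e-02] cad [207.3  21.1] F [ 0.3  -0.14 -0.34] gap 0.8
clock: 6.55
eef_pos: [578.0, 107.3, 13.5]
eef_rot: [-1.571, -0.002, 0.057]
wrist_force: [1.1, -0.2, 0.7]
finger_gap: 0.3
t 6.55 pos [578.  107.3  13.5] rot [-1.571 -0.002  0.057] cad [207.3  19.4] F [ 1.08 -0.2   0.66] gap 0.3
```

```bash
cat > chk.py <<'E'
from h import *; import sys
st(); F=monitor.read_state()["wrist_force"]; sys.exit(1 if F[1]>3 else 0)
E
C(){ python3 chk.py || exit 0; }
python3 -m creep '[{"tz":-0.003},{"tz":-0.005},{"tz":-0.005}]' | tail -2; C
python3 -m creep '[{"tz":-0.003},{"tz":-0.005},{"tz":-0.005}]' | tail -2; C
python3 -m creep '[{"tz":-0.003},{"tz":-0.005},{"tz":-0.005}]' | tail -2; C
python3 -m creep '[{"tz":-0.003},{"tz":-0.005},{"tz":-0.005}]' | tail -2; C
python3 -m creep '[{"tz":-0.003},{"tz":-0.005},{"tz":-0.005}]' | tail -2; C
```

```text
t 6.55 pos [578.  107.3  13.5] rot [-1.571 -0.002  0.057] cad [207.3  19.4] F [ 1.08 -0.2   0.66] gap 0.3
t 6.55 pos [578.  107.3  13.5] rot [-1.571 -0.002  0.057] cad [207.3  19.4] F [ 1.08 -0.2   0.66] gap 0.3
t 6.55 pos [578.  107.3  13.5] rot [-1.571 -0.002  0.057] cad [207.3  19.4] F [ 1.08 -0.2   0.66] gap 0.3
t 6.55 pos [578.  107.3  13.5] rot [-1.571 -0.002  0.057] cad [207.3  19.4] F [ 1.08 -0.2   0.66] gap 0.3
t 6.55 pos [578.  107.3  13.5] rot [-1.571 -0.002  0.057] cad [207.3  19.4] F [ 1.08 -0.2   0.66] gap 0.3$[0]: bad value
$[0]: bad value
$[0]: bad value
$[0]: bad value
$[0]: bad value
```

All five keys are required in each row. I'll repeat with them.

```bash
C(){ python3 chk.py || exit 0; }
python3 -m creep '[{"tx":0,"ty":0,"tz":-0.003,"turn":0,"fingers":0},{"tx":0,"ty":0,"tz":-0.005,"turn":0,"fingers":0},{"tx":0,"ty":0,"tz":-0.005,"turn":0,"fingers":0}]' >/dev/null; C
python3 -m creep '[{"tx":0,"ty":0,"tz":-0.003,"turn":0,"fingers":0},{"tx":0,"ty":0,"tz":-0.005,"turn":0,"fingers":0},{"tx":0,"ty":0,"tz":-0.005,"turn":0,"fingers":0}]' >/dev/null; C
python3 -m creep '[{"tx":0,"ty":0,"tz":-0.003,"turn":0,"fingers":0},{"tx":0,"ty":0,"tz":-0.005,"turn":0,"fingers":0},{"tx":0,"ty":0,"tz":-0.005,"turn":0,"fingers":0}]' >/dev/null; C
python3 -m creep '[{"tx":0,"ty":0,"tz":-0.003,"turn":0,"fingers":0},{"tx":0,"ty":0,"tz":-0.005,"turn":0,"fingers":0},{"tx":0,"ty":0,"tz":-0.005,"turn":0,"fingers":0}]' >/dev/null; C
python3 -m creep '[{"tx":0,"ty":0,"tz":-0.003,"turn":0,"fingers":0},{"tx":0,"ty":0,"tz":-0.005,"turn":0,"fingers":0},{"tx":0,"ty":0,"tz":-0.005,"turn":0,"fingers":0}]' >/dev/null; C
```

```text
t 6.85 pos [578.1 106.3  13.5] rot [-1.571 -0.002  0.057] cad [207.3  18.3] F [-0.35 -0.7  -0.7 ] gap 0.4
t 7.15 pos [578.1 105.2  13.5] rot [-1.571e+00 -1.000e-03  5.700e-02] cad [207.3  17.2] F [0.28 0.71 0.03] gap 0.7
t 7.45 pos [578.2 104.2  13.5] rot [-1.571e+00 -1.000e-03  5.700e-02] cad [207.3  16.2] F [-0.8   0.77 -0.51] gap 0.5
t 7.75 pos [578.2 103.3  13.6] rot [-1.571 -0.002  0.057] cad [207.3  15.4] F [-0.96  3.02  1.3 ] gap 0.4
```

```bash
cat > chk2.py <<'E'
from h import *; import sys
st(); F=monitor.read_state()["wrist_force"]; sys.exit(1 if F[1]>7 else 0)
E
C(){ python3 chk2.py || exit 0; }
python3 -m creep '[{"tx":0,"ty":0,"tz":0,"turn":0,"fingers":0}]' >/dev/null; C
python3 -m creep '[{"tx":0,"ty":0,"tz":-0.0015,"turn":0,"fingers":0},{"tx":0,"ty":0,"tz":-0.0025,"turn":0,"fingers":0}]' >/dev/null; C
python3 -m creep '[{"tx":0,"ty":0,"tz":-0.0015,"turn":0,"fingers":0},{"tx":0,"ty":0,"tz":-0.0025,"turn":0,"fingers":0}]' >/dev/null; C
python3 -m creep '[{"tx":0,"ty":0,"tz":-0.0015,"turn":0,"fingers":0},{"tx":0,"ty":0,"tz":-0.0025,"turn":0,"fingers":0}]' >/dev/null; C
python3 -m creep '[{"tx":0,"ty":0,"tz":-0.0015,"turn":0,"fingers":0},{"tx":0,"ty":0,"tz":-0.0025,"turn":0,"fingers":0}]' >/dev/null; C
```

```text
t 7.85 pos [578.2 103.4  13.6] rot [-1.571 -0.002  0.057] cad [207.3  15.4] F [-0.38  2.14  0.75] gap 0.3
t 8.05 pos [578.3 103.1  13.7] rot [-1.571 -0.002  0.057] cad [207.4  15.1] F [-0.9   3.89  1.91] gap 0.3
t 8.25 pos [578.3 102.8  13.8] rot [-1.57  -0.002  0.057] cad [207.4  14.9] F [-1.32  4.65  2.13] gap 0.5
t 8.45 pos [578.3 102.6  13.9] rot [-1.57  -0.002  0.057] cad [207.4  14.7] F [-1.34  4.89  3.34] gap 0.2
t 8.65 pos [578.4 102.5  14. ] rot [-1.569 -0.002  0.057] cad [207.4  14.5] F [-1.94  6.69  2.74] gap 0.5
```

```bash
cat > chk3.py <<'E'
from h import *; import sys
st(); F=monitor.read_state()["wrist_force"]; sys.exit(1 if F[1]>10 else 0)
E
C(){ python3 chk3.py || exit 0; }
python3 -m creep '[{"tx":0,"ty":0,"tz":-0.0025,"turn":0,"fingers":0},{"tx":0,"ty":0,"tz":-0.004,"turn":0,"fingers":0}]' >/dev/null; C
python3 -m creep '[{"tx":0,"ty":0,"tz":-0.0025,"turn":0,"fingers":0},{"tx":0,"ty":0,"tz":-0.004,"turn":0,"fingers":0}]' >/dev/null; C
python3 -m creep '[{"tx":0,"ty":0,"tz":-0.0025,"turn":0,"fingers":0},{"tx":0,"ty":0,"tz":-0.004,"turn":0,"fingers":0}]' >/dev/null; C
python3 -m creep '[{"tx":0,"ty":0,"tz":-0.0025,"turn":0,"fingers":0},{"tx":0,"ty":0,"tz":-0.004,"turn":0,"fingers":0}]' >/dev/null; C
```

```text
t 8.85 pos [578.3 102.2  14.1] rot [-1.568 -0.002  0.057] cad [207.3  14.2] F [-1.74  8.39  3.63] gap 0.3
t 9.05 pos [578.3 102.1  14.2] rot [-1.568 -0.002  0.057] cad [207.3  14.1] F [-0.47  9.83  2.63] gap 0.5
t 9.25 pos [578.3 102.   14.3] rot [-1.567 -0.002  0.057] cad [207.3  14. ] F [-1.65  9.04  2.04] gap 0.8
t 9.45 pos [578.3 101.9  14.3] rot [-1.565 -0.002  0.057] cad [207.3  14. ] F [-0.95  9.89  2.47] gap 0.7
```

```bash
python3 -m creep '[{"tx":0,"ty":0,"tz":-0.005,"turn":0,"fingers":0},{"tx":0,"ty":0,"tz":-0.005,"turn":0,"fingers":0},{"tx":0,"ty":0,"tz":-0.005,"turn":0,"fingers":0},{"tx":0,"ty":0,"tz":-0.005,"turn":0,"fingers":0}]' >/dev/null; python3 chk3.py
python3 -m creep '[{"tx":0,"ty":0,"tz":-0.005,"turn":0,"fingers":0},{"tx":0,"ty":0,"tz":-0.005,"turn":0,"fingers":0},{"tx":0,"ty":0,"tz":-0.005,"turn":0,"fingers":0},{"tx":0,"ty":0,"tz":-0.005,"turn":0,"fingers":0}]' >/dev/null; python3 chk3.py
```

```text
t 9.85 pos [578.3 101.8  14.4] rot [-1.564 -0.002  0.057] cad [207.3  13.8] F [-1.49 10.88  1.08] gap 0.5
t 10.25 pos [578.3 101.8  14.4] rot [-1.563 -0.002  0.057] cad [207.3  13.9] F [-1.19 10.86  1.71] gap 0.6
```

```bash
python3 -m creep '[{"tx":0,"ty":0,"tz":-0.0045,"turn":0,"fingers":0},{"tx":0,"ty":0,"tz":-0.0045,"turn":0,"fingers":0},{"tx":0,"ty":0,"tz":-0.0045,"turn":0,"fingers":0},{"tx":0,"ty":0,"tz":-0.0045,"turn":0,"fingers":0}]' >/dev/null; python3 chk3.py
python3 - <<'E'
from h import *
c=optics.camera("scene");crop(c,200,200,120,90,6,"s5.png"); st()
E
```

```text
t 10.65 pos [578.3 101.8  14.4] rot [-1.562 -0.003  0.057] cad [207.3  13.9] F [-0.62 10.62  1.44] gap 0.6
t 10.70 pos [578.3 101.8  14.4] rot [-1.562 -0.003  0.057] cad [207.3  13.9] F [-1.09 10.04  1.06] gap 0.5
```

View pics/s5.png

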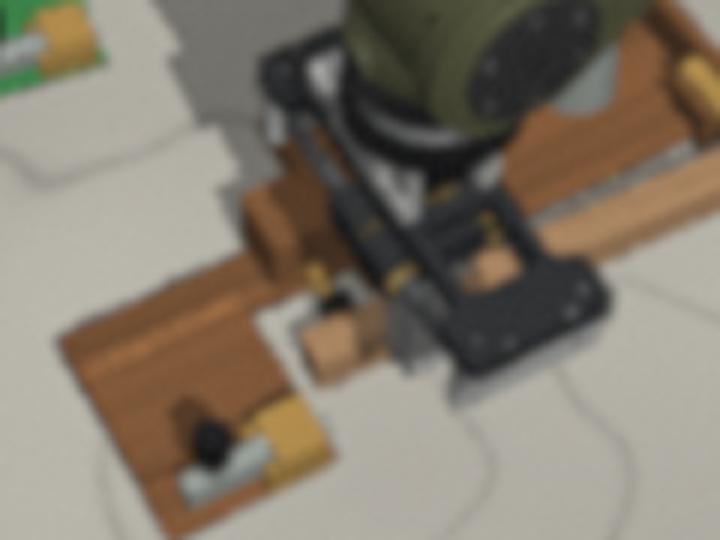

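The bar presses on the rubber foot at (335,300) with about 10 N. I'll let go, back off and rise.

```bash
python3 -m creep '[{"tx":0,"ty":0,"tz":0.005,"turn":0,"fingers":0},{"tx":0,"ty":0,"tz":0.015,"turn":0,"fingers":0},{"tx":0,"ty":0,"tz":0.05,"turn":0,"fingers":0},{"tx":0,"ty":0,"tz":0.1,"turn":0,"fingers":0},{"tx":0,"ty":0,"tz":0.15,"turn":0,"fingers":0},{"tx":0,"ty":-0.15,"tz":0.15,"turn":0,"fingers":0},{"tx":0,"ty":-0.3,"tz":0.15,"turn":0,"fingers":0},{"tx":0,"ty":-0.45,"tz":0.15,"turn":0,"fingers":0},{"tx":0,"ty":-0.45,"tz":0.15,"turn":0,"fingers":0}]'
python3 - <<'E'
from h import *
st()
c=optics.camera("top");crop(c,135,105,120,100,6,"t6.png")
c=optics.camera("scene");crop(c,200,200,120,90,6,"s6.png")
w=c2w(345,20); rows([(*w,105,.057),(*w,38,.057)])
E
```

```text
clock: 11.6
eef_pos: [578.1, 132.0, 108.9]
eef_rot: [-1.561, -0.009, 0.058]
wrist_force: [0.3, 0.3, -0.3]
finger_gap: 0.6
t 11.60 pos [578.1 132.  108.9] rot [-1.561 -0.009  0.058] cad [208.7  43.9] F [ 0.31  0.33 -0.35] gap 0.6
tx 0.6897 ty 0.0004 tz -0.1189 turn 0.0002 resid [-0.0029  0.0002  0.0011]
tx 0.6886 ty 0.3354 tz -0.1220 turn 0.0002 resid [-0.0029  0.0002  0.0011]
```

View pics/s6.png

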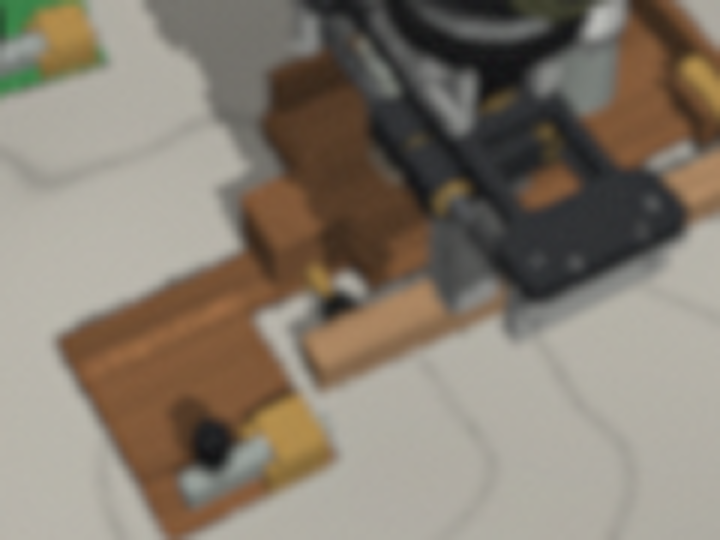

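View pics/t6.png

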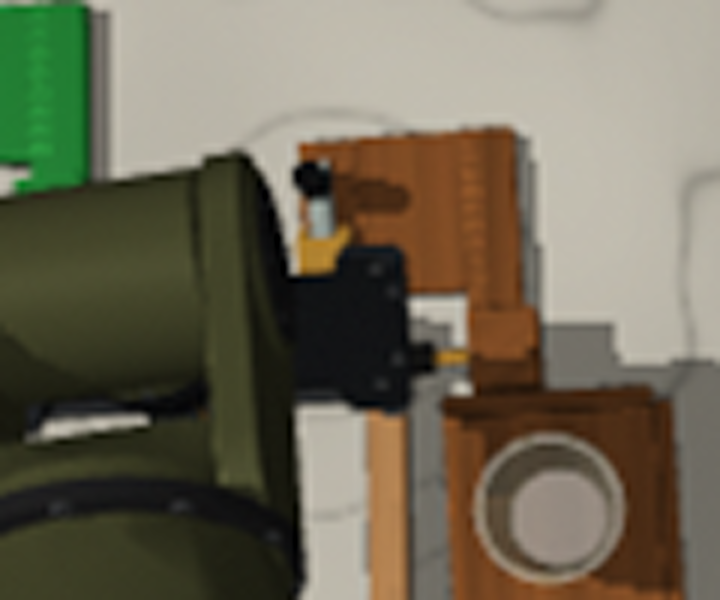

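The gate stays shut against the foot and the bolt is still drawn. Next I'll go over and behind the knob.

```bash
python3 -m creep '[{"tx":0.23,"ty":0,"tz":-0.04,"turn":0,"fingers":0},{"tx":0.46,"ty":0,"tz":-0.08,"turn":0,"fingers":0},{"tx":0.69,"ty":0,"tz":-0.12,"turn":0,"fingers":0},{"tx":0.69,"ty":0,"tz":-0.12,"turn":0,"fingers":0},{"tx":0.69,"ty":0.1,"tz":-0.12,"turn":0,"fingers":0},{"tx":0.69,"ty":0.2,"tz":-0.12,"turn":0,"fingers":0},{"tx":0.69,"ty":0.3,"tz":-0.122,"turn":0,"fingers":0},{"tx":0.69,"ty":0.335,"tz":-0.122,"turn":0,"fingers":0},{"tx":0.69,"ty":0.335,"tz":-0.122,"turn":0,"fingers":0}]'
python3 - <<'E'
from h import *
st()
c=optics.camera("top");crop(c,135,105,120,100,6,"t7.png")
c=optics.camera("scene");crop(c,200,200,120,90,6,"s7.png")
w=c2w(345,20); rows([(*w,38,.057)])
E
```

```text
clock: 12.6
eef_pos: [714.6, 116.0, 36.3]
eef_rot: [-1.562, -0.0, 0.058]
wrist_force: [-0.9, 0.4, -0.7]
finger_gap: 0.6
t 12.60 pos [714.6 116.   36.3] rot [-1.562 -0.     0.058] cad [344.2  20.3] F [-0.86  0.35 -0.72] gap 0.6
tx -0.0019 ty 0.0036 tz -0.0013 turn 0.0003 resid [-0.0029  0.0003  0.0012]
```

View pics/s7.png

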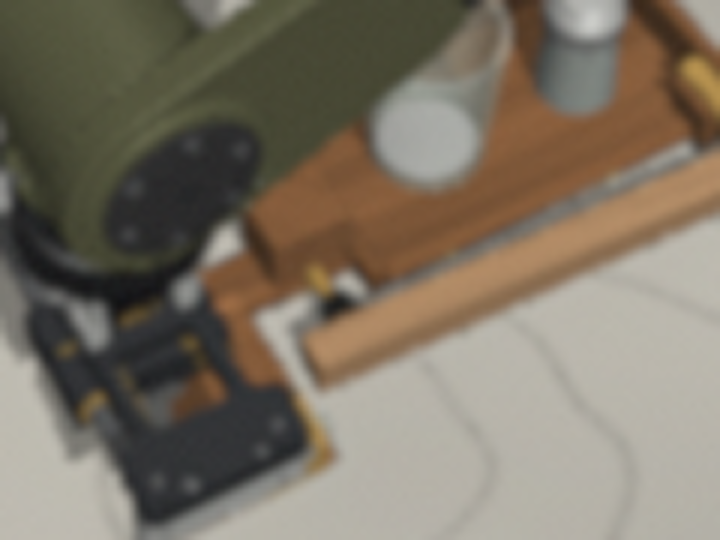

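View pics/t7.png

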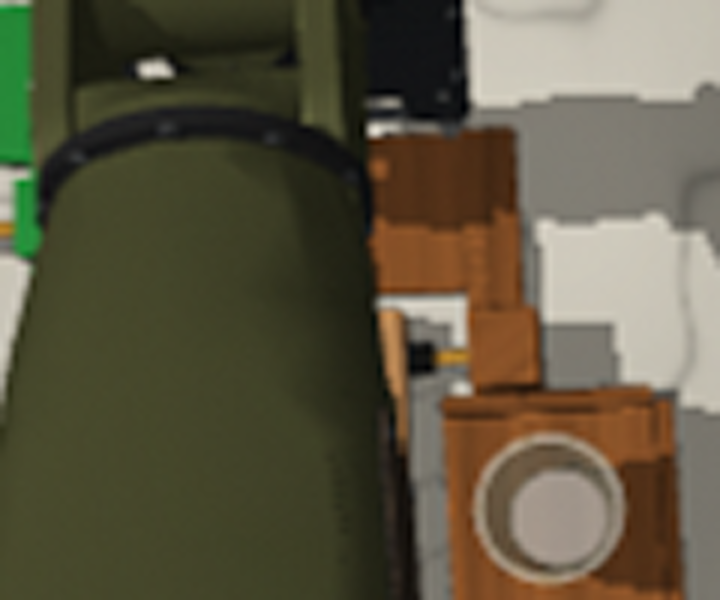

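```bash
python3 -m creep '[{"tx":-0.015,"ty":0,"tz":0,"turn":0,"fingers":0},{"tx":-0.03,"ty":0,"tz":0,"turn":0,"fingers":0},{"tx":-0.045,"ty":0,"tz":0,"turn":0,"fingers":0},{"tx":-0.06,"ty":0,"tz":0,"turn":0,"fingers":0},{"tx":-0.075,"ty":0,"tz":0,"turn":0,"fingers":0},{"tx":-0.09,"ty":0,"tz":0,"turn":0,"fingers":0},{"tx":-0.1,"ty":0,"tz":0,"turn":0,"fingers":0}]' >/dev/null; python3 -c "
from h import *;st()"
python3 -m creep '[{"tx":-0.01,"ty":0,"tz":0,"turn":0,"fingers":0},{"tx":-0.02,"ty":0,"tz":0,"turn":0,"fingers":0},{"tx":-0.03,"ty":0,"tz":0,"turn":0,"fingers":0},{"tx":-0.04,"ty":0,"tz":0,"turn":0,"fingers":0},{"tx":-0.05,"ty":0,"tz":0,"turn":0,"fingers":0}]' >/dev/null; python3 -c "
from h import *;st()
c=optics.camera('scene');crop(c,200,200,120,90,6,'s8.png')"
```

```text
t 13.40 pos [695.8 114.8  39. ] rot [-1.562 -0.005  0.058] cad [325.4  20.2] F [1.69 0.63 1.09] gap 0.5
t 13.90 pos [685.7 114.2  38.9] rot [-1.562 -0.005  0.058] cad [315.2  20.2] F [ 1.88 -0.01  1.08] gap 0.9
```

View pics/s8.png

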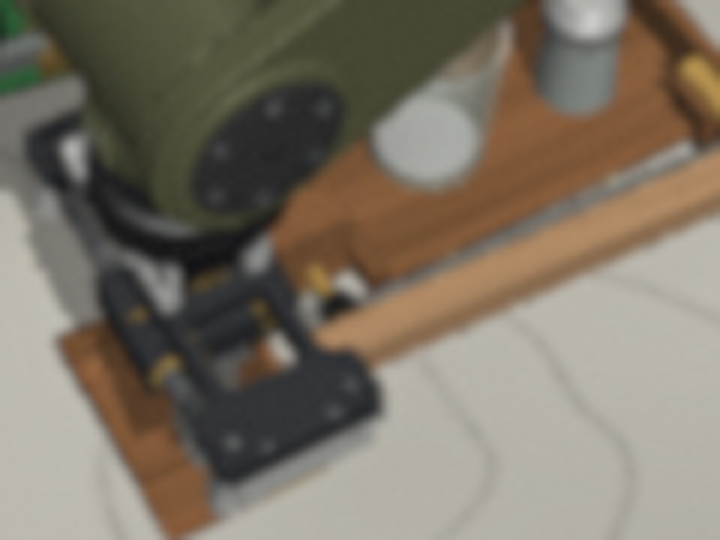

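Fx is about 2 N, so the bolt is sliding. I'll continue, then creep to the end stop.

```bash
cat > chk4.py <<'E'
from h import *; import sys
st(); F=monitor.read_state()["wrist_force"]; sys.exit(1 if F[0]>6 else 0)
E
C(){ python3 chk4.py || exit 0; }
python3 -m creep '[{"tx":-0.01,"ty":0,"tz":0,"turn":0,"fingers":0},{"tx":-0.02,"ty":0,"tz":0,"turn":0,"fingers":0},{"tx":-0.03,"ty":0,"tz":0,"turn":0,"fingers":0},{"tx":-0.04,"ty":0,"tz":0,"turn":0,"fingers":0},{"tx":-0.05,"ty":0,"tz":0,"turn":0,"fingers":0}]' >/dev/null; C
python3 -m creep '[{"tx":-0.005,"ty":0,"tz":0,"turn":0,"fingers":0},{"tx":-0.01,"ty":0,"tz":0,"turn":0,"fingers":0},{"tx":-0.015,"ty":0,"tz":0,"turn":0,"fingers":0}]' >/dev/null; C
python3 -m creep '[{"tx":-0.004,"ty":0,"tz":0,"turn":0,"fingers":0},{"tx":-0.008,"ty":0,"tz":0,"turn":0,"fingers":0}]' >/dev/null; C
python3 -m creep '[{"tx":-0.004,"ty":0,"tz":0,"turn":0,"fingers":0},{"tx":-0.008,"ty":0,"tz":0,"turn":0,"fingers":0}]' >/dev/null; C
python3 -m creep '[{"tx":-0.004,"ty":0,"tz":0,"turn":0,"fingers":0},{"tx":-0.008,"ty":0,"tz":0,"turn":0,"fingers":0}]' >/dev/null; C
python3 -m creep '[{"tx":-0.004,"ty":0,"tz":0,"turn":0,"fingers":0},{"tx":-0.008,"ty":0,"tz":0,"turn":0,"fingers":0}]' >/dev/null; C
```

```text
t 14.45 pos [675.4 113.6  39. ] rot [-1.562 -0.005  0.058] cad [304.9  20.1] F [ 2.86 -0.79  0.67] gap 0.2
t 14.75 pos [672.4 113.4  39. ] rot [-1.562 -0.005  0.058] cad [301.9  20.1] F [1.53 0.28 1.6 ] gap 0.3
t 14.95 pos [670.7 113.3  38.9] rot [-1.562 -0.005  0.058] cad [300.2  20.1] F [ 2.01 -0.61  1.45] gap 0.2
t 15.15 pos [670.  113.3  39.2] rot [-1.561 -0.007  0.058] cad [299.5  20.1] F [11.15  2.02 -3.85] gap 0.7
```

```bash
python3 -m creep '[{"tx":0.02,"ty":0,"tz":0,"turn":0,"fingers":0},{"tx":0.1,"ty":0,"tz":0,"turn":0,"fingers":0},{"tx":0.2,"ty":0,"tz":0,"turn":0,"fingers":0},{"tx":0.2,"ty":-0.2,"tz":0,"turn":0,"fingers":0},{"tx":0.2,"ty":-0.4,"tz":0,"turn":0,"fingers":0},{"tx":0.2,"ty":-0.6,"tz":0.2,"turn":0,"fingers":0},{"tx":0.2,"ty":-0.8,"tz":0.4,"turn":0,"fingers":0},{"tx":0.1,"ty":-1,"tz":0.6,"turn":0,"fingers":0},{"tx":0,"ty":-1,"tz":0.85,"turn":0,"fingers":0},{"tx":-0.1,"ty":-1,"tz":1,"turn":0,"fingers":0},{"tx":-0.2,"ty":-1,"tz":1,"turn":0,"fingers":0},{"tx":-0.2,"ty":-1,"tz":1,"turn":0,"fingers":0},{"tx":-0.2,"ty":-1,"tz":1,"turn":0,"fingers":0}]'
python3 - <<'E'
from h import *
st()
c=optics.camera("top");crop(c,135,105,130,100,6,"t9.png")
d=optics.camera("scene");crop(d,200,180,140,100,5,"s9.png")
E
```

```text
clock: 16.45
eef_pos: [617.0, 308.6, 240.8]
eef_rot: [-1.562, -0.007, 0.058]
wrist_force: [0.6, -0.7, 1.6]
finger_gap: 0.8
t 16.45 pos [617.  308.6 240.8] rot [-1.562 -0.007  0.058] cad [257.5 218.2] F [ 0.59 -0.71  1.56] gap 0.8
```

View pics/s9.png

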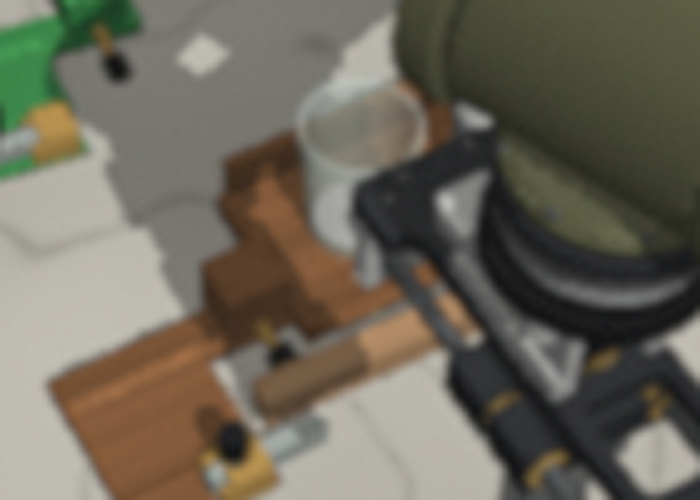

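View pics/t9.png

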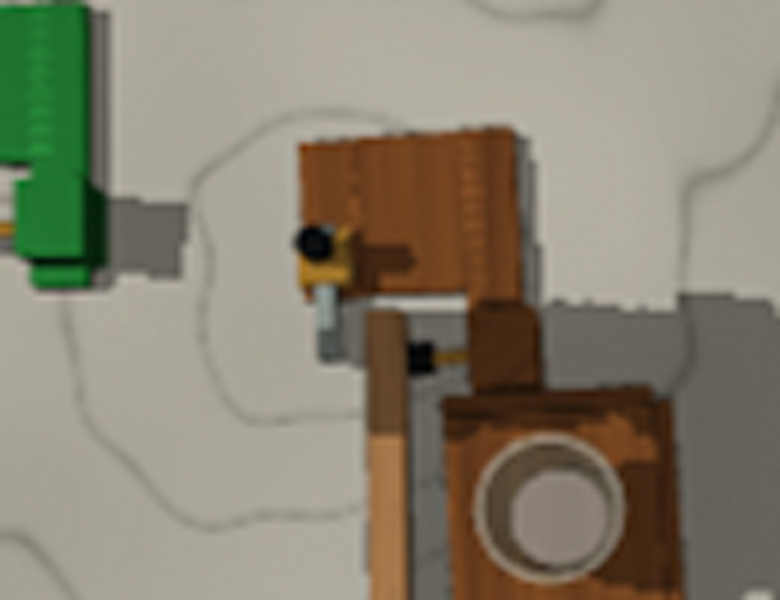

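The bolt (tip at crop (330,358)) overlaps the outer side of the bar end at (387,315), and the bar is against the foot. I'll put numbers on it.

Run:
```python
from h import *
np.set_printoptions(precision=1,suppress=True)
c=optics.camera("top")
for n,a,b,z in [("knob",316,243,54),("tip",330,359,22),("gate end in",406,312,25),("gate end out",367,312,25),("jar",550,508,98)]:
    w=px2w(c,135+(a+.5)/6-.5,105+(b+.5)/6-.5,z); print(n,w,w2c(*w[:2])-[225,0])
st()
```

```text
knob [649.8 112.2  54. ] [54.3 20.2]
tip [595.8 109.7  22. ] [ 0.2 20.8]
gate end in [619.7  70.8  25. ] [ 21.9 -19.5]
gate end out [619.6  90.7  25. ] [22.9  0.4]
jar [515.   -7.6  98. ] [-87.  -91.9]
t 16.60 pos [617.9 307.8 240.3] rot [-1.6 -0.   0.1] cad [258.3 217.2] F [0.2 0.3 0.1] gap -0.1
```

```bash
python3 -c "
from cell import manip; print(manip.sign_off())"
```

```text
the job is handed in; nothing more can be done
None
```

The gate is shut against the rubber foot, the bolt is fully across behind it, and the job was handed in at about 17 s of the 64 s allowed. No verdict was reported.

- **Leaning on the foot:** I swung the bar shut with closed fingers about 207 mm from the pin and felt the foot with the pusher at about caddy y = 15 mm. I then leaned on it for a little over a second. The wrist read 10 to 11 N, so about 9 to 10 N at the foot, with the bolt still drawn back. The peak reading was 10.9 N.
- **Bolt:** I backed off and pushed the knob across at about 2 N until it met a hard stop at about 11 N. The knob moved 33 mm in the top camera. The bolt's tip lies at post x ≈ 0 mm against the 2 mm expected, which agrees within the camera's 2 mm calibration.
- **Gate:** its end is centred at post y ≈ -9.5 mm, behind the bolt.
- **Other objects:** the jar's position is unchanged to 1 mm. I did not re-measure the shaker or the lid. The shaker looked unmoved in the later pictures, and the arm never came near the lid except to pass well above it.
- **Robot:** it stood clear with wrist force near zero.

One move call was refused because its rows were incomplete. It did not move the arm, and I repeated it correctly.

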